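Slide the fixture plate out to the pointer and hold it

TASK

On the plywood riser an aluminium fixture plate is locked by a steel hasp: swing the hasp up off the plate's catch pin and over until it lies back open, then slide the plate along the riser, out past the riser's end on the pointer post's side, until its leading end is level with the tip of the pointer. Keep the plate lying flat on the riser and straight along it, never lifted off or let tip, and leave the screwdriver, motor and basket alone. So far out the plate would tip by itself, so finish while holding it: end with the gripper still on the plate, keeping it flat, and do not let go.

Things in the scene. Friction and masses are not known exactly. Their poses are not given: they have to be found in the camera images.
- riser: Fixed plywood block, 84 (x) x 240 (y) x 70 mm high. Origin at the centre of its underside, on the table. Its long axis is its y; the plate is to be slid along it towards -y, past the end face that lies at y = -120 mm in its frame.
- hasp (a joint): Angle of the hasp, a 90 g steel strap hinged along the riser's +x top edge, axis parallel to riser y. 0 = closed, level across the plate, its 20 x 18 mm slot round the plate's catch pin; grows as the free end swings up and over towards +x (1.57 = upright), stop at 2.5 (lying back open). Light friction: past upright it falls open, before it falls shut.
- hasp_hinge (a point): Point on the hasp's hinge axis at mid-width, 52 mm to +x and 30 mm to -y of the riser's centre line and middle, 82.5 mm above the table.
- hasp_bar (a point): Centre of the barrel at the hasp's free end: dark steel cylinder 16 mm thick, 26 mm long, axis parallel to the hinge, 124 mm from it; when closed it sticks out 30 mm past the riser's near (-x) side, level with the hinge, free air below. The strap (4 mm thick) is only 16 mm wide for 46 mm next to it, so the barrel can be pinched on its flat ends and turns in the grip.
- plate_grip (a point): Centre (half-way up) of the black plastic grip block on the plate's tail, 16 (x) x 50 (y) x 40 mm high, 20 mm above the plate's top face and 100 mm to +y of the plate's middle. Axes are the plate's. The loose aluminium plate is 70 (x) x 260 (y) x 8 mm, about 0.45 kg in all (0.3 to 0.6), lying on the riser along its y; at the start the middles of both coincide.
- plate_end (a point): Middle of the plate's leading (-y) end at its top face, 130 mm from the plate's middle, 78 mm above the table while the plate lies on the riser. Axes are the plate's. The plate's catch pin (8 mm thick, 16 mm high, 30 mm to -y of the plate's middle) stands up in the hasp's slot at the start.
- pointer_tip (a point): Tip of the fixed pointer: a level steel spike 7 mm thick, 78 mm above the table, on a 100 mm post with a 54 mm foot standing 55 mm to +x of the tip, beyond the riser's -y end. It points at the plate's path from the +x side, tip about 15 mm clear of the plate's long edge. Axes parallel to the riser's; the plate's leading end is to reach the tip's y, 155 to 190 mm past the riser's end face.
- screwdriver_grip (a point): Bystander: red handle of a screwdriver lying on the table.
- motor: Bystander: small square stepper motor, 42 x 42 x 42 mm with a 20 mm shaft on top. Origin at its underside.
- basket: Bystander: open blue basket, 110 x 130 x 55 mm. Origin at the centre of its underside.
Mind the look-alikes: they are no part of the job. There is more than one size of the part that bears pointer_tip; the job needs the smallest.

How it is judged:
By the outcome, as a careful person would: the job done as asked, in the order asked, and still so for the second after the job is handed in, while the arm keeps its last pose, push and grip.
It also fails if it takes over 51 s, if anything falls off the work surface, if the arm or the gripper's body presses on something with over 40 N, if the wrist force passes 120 N, or if a joint passes its speed limit or range.

ROBOT

A 6-joint arm with a two-finger parallel gripper is mounted at the origin on the work surface. World frame = base frame: x ahead of the robot, y to its left, z up, the work surface at z = 0. Lengths are in mm, angles in rad, forces in N, time in s.
With the tool pointing down it reaches from about 350 to 775 mm from the base axis. Payload 7.3 kg.
Tool frame: the origin (TCP) lies at the very end of the fingers, on their centre line; the grasp point (between the pads) lies 19 mm behind it (pinch_z is the distance from the TCP to the grasp point, in mm); z points along the fingers, y is the direction in which the jaws open and shut (so a half turn about z gives the same grasp; the last joint's range is limited). The gripper opens to 92 mm and grips with 3 to 60 N. Pads are 19 mm wide; open, the fingers measure 130 mm over their backs; the gripper's body (75 mm by 190 mm) begins 47 mm behind the grasp point.
Start: joints at [0.958, 0.342, 1.524, -0, 1.275, -0.146], TCP at [236.256, 468.858, 226.741] pointing down, gripper open.
Joint ranges: [-2.53, 2.53], [-0.77, 2.02], [0.04, 2.7], [-1, 4.14], [0.28, 2.66], [-3.11, 3.11]. Speed limits (rad/s): [2.57, 2.57, 3.14, 3.14, 3.14, 3.14].

INTERFACE

Orientations are given as [roll, pitch, yaw] about the fixed x, y, z axes, in that order (R = Rz(yaw) Ry(pitch) Rx(roll)).
In Python, from plant import * gives the robot as it stands.
- The arm moves only by the tool step_arm, never from a script. Its argument "moves" is one flat list of numbers, 7 for each row, row after row: the shift along the tool's x, y, z scaled (see below), then the turn, a rotation vector about the tool's x, y, z scaled (see below), then the closure, from -1 (fully open) to 1 (shut). A call has 1 to 8 rows; each row shifts and turns the pose as measured when the row begins, along the tool's axes as they then stand; what a row does not reach is not made up. The controller multiplies each number of a shift by 2 cm and each number of a turn by 4 degrees. A row lasts 1/12 s, in which the tool goes at most 41.7 mm and 7.16 degrees, less where a joint would pass 70% of its speed; a pose out of reach is approached as far as the arm can. A call with a number of a shift or a turn outside -1 to 1 is refused whole. A call with a gripper value outside its range is refused whole. The fingers move at their own pace and stop on an object; the grip force is fixed at half the most. Time passes only in rows, so rows that do not move let the fingers close. It gives the time, the measured TCP pose, the force and the opening at its end, in the units of the state.
- get_obs(): the state, without advancing time (a new reading comes with each control period).
- capture(name): name is "side" or "top" or "wrist"; returns the picture (420x560x3 uint8, red, green, blue); there is no depth.
- get_calibration(name): a dict with "mtx" (3x3 intrinsics, pixels), "eye" and "orientation" of the camera in the world; the wrist camera has in their place "mount" (4x4, takes a point from camera to tool coordinates, whose origin is the TCP and whose axes are the flange's). Camera axes: x right, y down, z forward; pixel columns grow to the right and rows downward; lengths in mm; the calibration is good to about 2 mm. A picture is of the moment at which its call begins: read the wrist's pose just before it. get_calibration takes no time and is no camera call.
- close_job(): hands the job in, once; it reports no verdict.
The state is a dict: "time": time; "joint_positions": joint angles; "dq": joint speeds; "tau": joint torques, N m; "tool_pos": TCP position; "tcp_rot": TCP orientation; "contact_force": force on the tool from outside, world axes, zero at the start; "moment": the same for the moment, N m; "grip_width": finger opening in mm.
Only numpy, scipy, OpenCV 4.12 (cv2) and the standard library are available. Lean on these libraries where they do the work, as an engineer would, in place of code of your own. Each camera call takes 0.05 s, during which the arm holds its last target.

## Working session

There is one attempt and no reset: what is moved stays moved. The work goes in short steps, Python scripts to look and compute and a tool call to move; the robot and the scene stay as the last step left them, time stands still between calls to the robot, and variables do not carry over. Pictures are saved under pics/ and viewed, and the job is handed in when it is done.

Besides the shell and the picture viewer there is one more tool, called as name(argument=value, ...) on one line, values as JSON. step_arm: Moves the arm, as the interface text tells. Shifts and turns lie within -1 to 1; 1 stands for 2 cm of shift or 4 degrees of turn. Its arguments: {"type":"object","properties":{"moves":{"type":"array"}},"required":["moves"]}

```bash
ls; mkdir -p pics
python3 - <<'E'
from plant import *
import cv2
print(get_obs())
for n in ("side","top","wrist"):
    im=capture(n); cv2.imwrite(f"pics/{n}0.png",im[:,:,::-1]); print(n,get_calibration(n))
E
```

```text
pics
{'time': 0.0, 'joint_positions': array([ 9.58004416e-01,  3.42757971e-01,  1.52503834e+00, -1.53550308e-05,
        1.27538007e+00, -1.46018926e-01]), 'dq': array([ 9.94783294e-04, -1.79615222e-03,  3.27585475e-04,  1.14295127e-03,
        4.69247923e-04, -7.87502114e-05]), 'tau': array([-4.98606787e-04, -4.31236053e+01, -2.44220442e+01,  7.19049876e-02,
        5.59838698e-02, -1.03943676e-04]), 'tool_pos': array([236.00712323, 468.50071378, 226.01922327]), 'tcp_rot': array([-3.14002365e+00, -2.15906229e-04,  2.67482398e+00]), 'contact_force': array([ 0.95663487,  0.07307715, -0.97873911]), 'moment': array([ 0.06931148,  0.03402641, -0.00490495]), 'grip_width': 91.56107376405059}
side {'mtx': array([[386.07260956,   0.        , 279.67297339],
       [  0.        , 386.07260956, 212.06802791],
       [  0.        ,   0.        ,   1.        ]]), 'eye': array([ -78.92329041, -649.38148166,  792.52378619]), 'orientation': array([-2.26576767, -0.01068207, -0.74273338])}
top {'mtx': array([[544.14876124,   0.        , 285.75916488],
       [  0.        , 544.14876124, 207.25447179],
       [  0.        ,   0.        ,   1.        ]]), 'eye': array([ 384.2834778 ,    4.14695875, 1784.23290901]), 'orientation': array([-3.06337903,  0.00507178, -1.56690135])}
wrist {'mtx': array([[334.6010652 ,   0.        , 278.56678292],
       [  0.        , 334.6010652 , 209.88267938],
       [  0.        ,   0.        ,   1.        ]]), 'mount': array([[ 1.27780252e-04, -9.69055485e-01, -2.46842966e-01,
         6.67441056e+01],
       [ 9.99999958e-01,  5.95632756e-05,  2.83824688e-04,
        -6.56848415e-01],
       [-2.60339095e-04, -2.46842992e-01,  9.69055452e-01,
        -1.58216834e+02],
       [ 0.00000000e+00,  0.00000000e+00,  0.00000000e+00,
         1.00000000e+00]])}
```

View pics/side0.png

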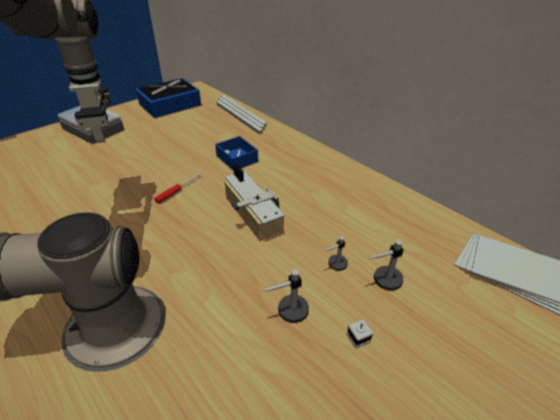

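View pics/top0.png

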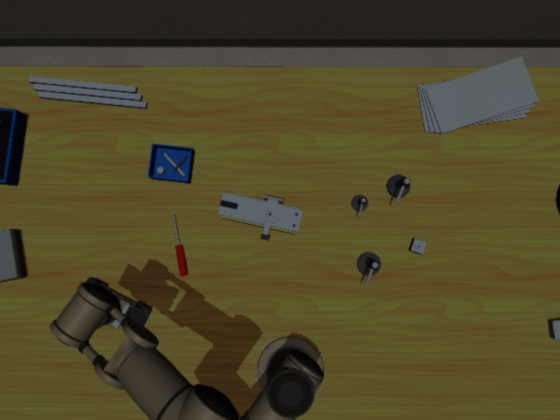

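View pics/wrist0.png

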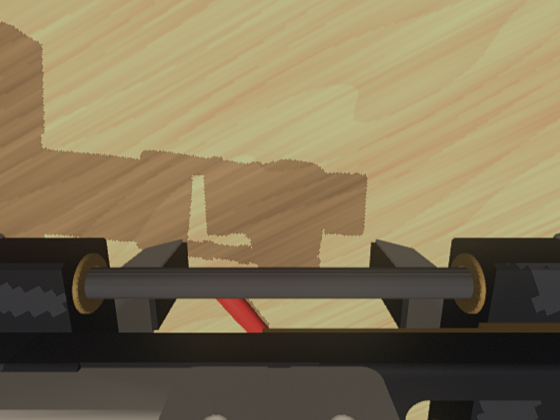

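Three pointers show in the top view, with feet at about (360,203), (399,187) and (369,264). The one at (360,203) looks smallest and stands off the riser's -y end, so I'll enlarge that area to confirm.

Run:
```python
import cv2
t=cv2.imread("pics/top0.png"); s=cv2.imread("pics/side0.png")
def en(im,x0,y0,w,h,k,name):
    c=cv2.resize(im[y0:y0+h,x0:x0+w],None,fx=k,fy=k,interpolation=cv2.INTER_CUBIC)
    c=cv2.convertScaleAbs(c,alpha=1.6,beta=15)
    cv2.imwrite(name,c)
en(t,210,175,220,120,3.6,"pics/topc.png")
en(t,210,185,100,65,8,"pics/topd.png")
en(s,210,150,210,180,3.3,"pics/sidec.png")
```

```text
(no output)
```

View pics/topc.png

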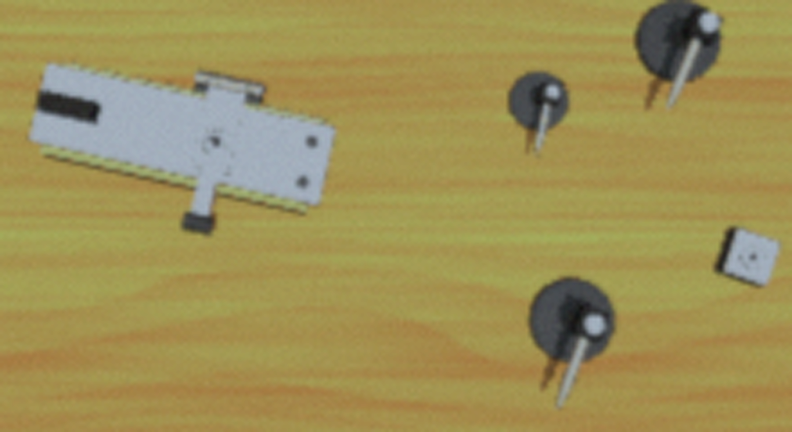

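View pics/topd.png

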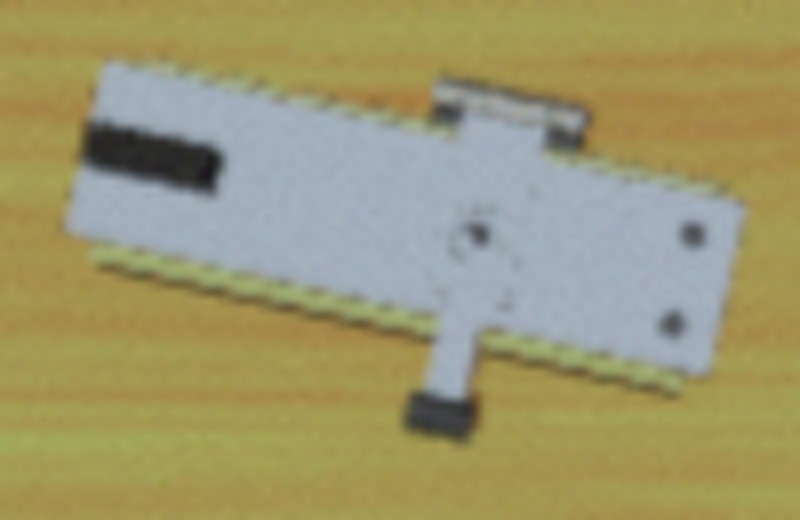

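View pics/sidec.png

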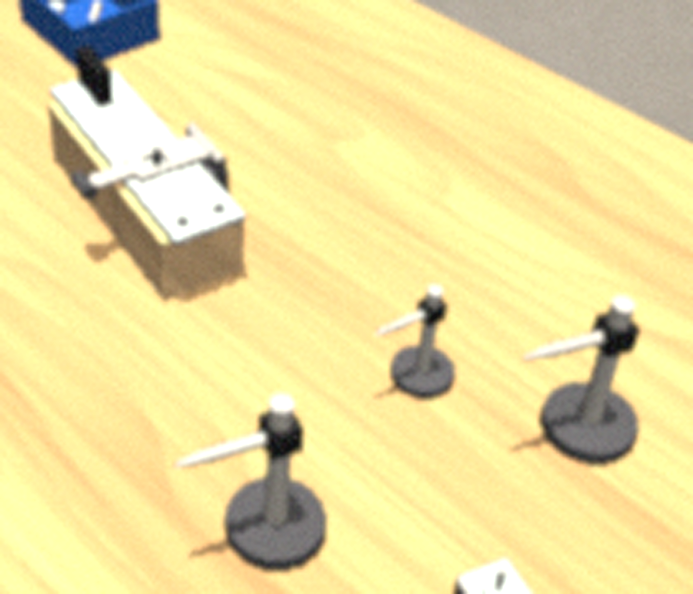

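The crops confirm it: the pointer at top (360,203), side (340,262) is clearly smaller than the other two (feet about 60 px against 85 px in the crop), and its tip points at the plate's path. Next I'll measure the poses.

```bash
cat > h.py <<'E'
from plant import *
import numpy as np, cv2
from scipy.spatial.transform import Rotation as R
def rot(e): return R.from_euler('xyz',e).as_matrix()
def cam(n,obs=None):
    c=get_calibration(n)
    if n=="wrist":
        T=np.eye(4);T[:3,:3]=rot(obs['tcp_rot']);T[:3,3]=obs['tool_pos']
        M=T@c['mount']; return c['mtx'],M[:3,3],M[:3,:3]
    return c['mtx'],c['eye'],rot(c['orientation'])
def onplane(c,uv,z):
    K,e,r=c; d=r@np.linalg.inv(K)@np.array([uv[0],uv[1],1.])
    return e+d*(z-e[2])/d[2]
def proj(c,P):
    K,e,r=c; q=K@(r.T@(np.asarray(P)-e)); return q[:2]/q[2]
E
python3 - <<'E'
from h import *
c=cam("top"); s=cam("side")
def un(p,k,o): return [(p[0]+.5)/k-.5+o[0],(p[1]+.5)/k-.5+o[1]]
pl=[onplane(c,un(p,8,(210,185)),78) for p in [(104,60),(748,203),(711,375),(68,233)]]
pl=np.array(pl); print(pl.round(1)); print([np.linalg.norm(pl[i]-pl[(i+1)%4]).round(1) for i in range(4)])
m=pl.mean(0); d=(pl[1]+pl[2]-pl[0]-pl[3]); d/=np.linalg.norm(d)  # -y riser
print("centre",m,"-y dir",d,"yaw",np.arctan2(d[0],-d[1]))
tip=onplane(c,un((538,152),3.6,(210,175)),78); tips=onplane(s,un((380,332),3.3,(210,150)),78)
print("tip top",tip,"tip side",tips, "along -y from centre", d@(tip-m),d@(tips-m))
print("bar top",onplane(c,un((440,416),8,(210,185)),82.5+8), "side",onplane(s,un((87,184),3.3,(210,150)),82.5))
yx=np.array([-d[1],d[0],0]); print("x dir",yx,"lat of tip",yx@(tip-m))
print("bar model",m-30*(-d)*1-72*yx*1)
# side corners of plate
for p in [(242,213),(172,241)]: print("side corner",onplane(s,un(p,3.3,(210,150)),78))
print("grip top", onplane(c,un((152,156),8,(210,185)),118),"model",m-100*d)
E
```

```text
[[565.3 212.8  78. ]
 [509.7 -41.1  78. ]
 [442.1 -26.7  78. ]
 [496.9 226.1  78. ]]
[np.float64(260.0), np.float64(69.1), np.float64(258.7), np.float64(69.7)]
centre [503.51887761  92.78110933  78.        ] -y dir [-0.2130173  -0.97704843  0.        ] yaw -0.2146621040361862
tip top [ 488.53368281 -216.94497794   78.        ] tip side [ 489.008378   -214.80969591   78.        ] along -y from centre 305.8094923032172 303.62210006784807
bar top [425.34590487  78.81395251  90.5       ] side [427.99163164  80.49833491  82.5       ]
x dir [ 0.97704843 -0.2130173   0.        ] lat of tip 51.335753747872126
bar model [426.78087183  78.80690208  78.        ]
side corner [506.97170002 -36.58109886  78.        ]
side corner [437.69597605 -23.96461502  78.        ]
grip top [524.06868043 189.00151386 118.        ] model [524.82060759 190.48595209  78.        ]
```

The geometry is consistent: the plate comes out at 260x69.5 mm, and the barrel and grip match the model to about 2 mm. The slide should be about 175 mm. I'll turn the tool first so the jaws run along riser y.

step_arm(moves=[0,0,0,0,0,-0.9,-1,0,0,0,0,0,-0.9,-1,0,0,0,0,0,-0.9,-1,0,0,0,0,0,-0.9,-1])

```text
time: 0.48
tool_pos: [235.6, 468.0, 224.9]
tcp_rot: [-3.138, -0.002, 2.935]
contact_force: [-0.1, 0.2, 0.4]
grip_width: 91.9
```

```bash
cat >> h.py <<'E'
m=np.array([503.5,92.8,78.]); d=np.array([-0.2130173,-0.97704843,0]); u=np.array([0.97704843,-0.2130173,0])
def go(t,yaw=2.927):
    o=get_obs(); r=rot(o['tcp_rot']); v=r.T@(np.asarray(t,float)-o['tool_pos'])
    T=rot([np.pi,0,yaw]); w=R.from_matrix(r.T@T).as_rotvec()
    print("t",round(o['time'],2),"pos",o['tool_pos'].round(1),"rpy",o['tcp_rot'].round(3),"F",o['contact_force'].round(1),"w",round(o['grip_width'],1))
    print("shift units",(v/20).round(2),"turn units",(np.degrees(w)/4).round(2))
E
python3 -c "
from h import *
go([427,79.4,130])"
```

```text
t 0.48 pos [235.6 468.  224.9] rpy [-3.138e+00 -2.000e-03  2.935e+00] F [-0.1  0.2  0.4] w 91.9
shift units [-13.36 -17.03   4.79] turn units [-0.06 -0.02  0.11]
```

step_arm(moves=[-0.75,-0.95,0,0,0,0,-1,-0.75,-0.95,0,0,0,0,-1,-0.75,-0.95,0,0,0,0,-1,-0.75,-0.95,0,0,0,0,-1,-0.75,-0.95,0,0,0,0,-1,-0.75,-0.95,0,0,0,0,-1,-0.75,-0.95,0,0,0,0,-1,-0.75,-0.95,0,0,0,0,-1])

```text
time: 1.15
tool_pos: [322.6, 290.7, 222.6]
tcp_rot: [-3.135, -0.005, 2.947]
contact_force: [-0.0, -0.0, 0.3]
grip_width: 91.8
```

step_arm(moves=[-0.75,-0.95,0,0,0,0,-1,-0.75,-0.95,0,0,0,0,-1,-0.75,-0.95,0,0,0,0,-1,-0.75,-0.95,0,0,0,0,-1,-0.75,-0.95,0,0,0,0,-1,-0.75,-0.95,0,0,0,0,-1,-0.75,-0.95,0,0,0,0,-1,-0.75,-0.95,0,0,0,0,-1])

```text
time: 1.82
tool_pos: [412.8, 108.8, 222.0]
tcp_rot: [-3.134, -0.007, 2.948]
contact_force: [0.7, 0.8, 0.0]
grip_width: 91.7
```

```bash
python3 -c "
from h import *
go([427,79.4,150])"
```

```text
t 1.82 pos [412.8 108.8 222. ] rpy [-3.134 -0.007  2.948] F [0.7 0.8 0. ] w 91.7
shift units [-1.01 -1.28  3.6 ] turn units [-0.11 -0.1   0.3 ]
```

step_arm(moves=[-0.5,-0.7,0.7,-0.05,-0.05,0.15,-1,-0.5,-0.6,0.7,-0.05,-0.05,0.15,-1,0,0,0.8,0,0,0,-1,0,0,0.7,0,0,0,-1,0,0,0.5,0,0,0,-1,0,0,0,0,0,0,-1])

```text
time: 2.32
tool_pos: [430.4, 72.1, 151.4]
tcp_rot: [-3.141, 0.003, 2.918]
contact_force: [-0.6, 0.3, -1.0]
grip_width: 91.8
```

```bash
python3 -c "
from h import *
go([427,79.4,63.5])
o=get_obs(); im=capture('wrist'); cv2.imwrite('pics/w1.png',im[:,:,::-1])
c=cam('wrist',o)
for P in [m+30*d-72*u+[0,0,4.5], m+130*d+35*u, m+130*d-35*u, m-100*d+[0,0,40]]: print(P,proj(c,P))
"
```

```text
t 2.32 pos [430.4  72.1 151.4] rpy [-3.141e+00  3.000e-03  2.918e+00] F [-0.6  0.3 -1. ] w 91.8
shift units [0.26 0.32 4.4 ] turn units [-0.01  0.04 -0.13]
[426.76199404  78.8257927   82.5       ] [287.33427276 215.11398712]
[510.00444605 -41.6719014   78.        ] [161.99607983 344.15966565]
[441.61105595 -26.7606904   78.        ] [152.99275649 262.55956251]
[524.80173  190.504843 118.      ] [487.9115091  334.10142206]
```

View pics/w1.png

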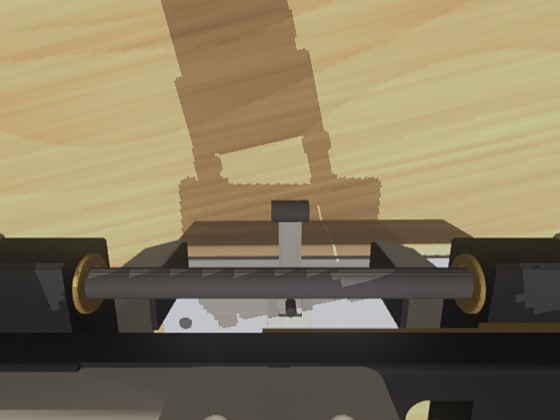

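The barrel sits at about (290,211) in the wrist view, against a prediction of (287,215), which is within 3 mm. I'll take it as (426,80) and descend.

```bash
python3 -c "
from h import *
go([426,80.2,63.5])"
```

```text
t 2.37 pos [430.8  72.2 152.3] rpy [-3.141  0.004  2.918] F [0.1 0.2 0.7] w 91.6
shift units [0.34 0.34 4.44] turn units [-0.01  0.06 -0.12]
```

step_arm(moves=[0.15,0.18,0.8,0,0,-0.06,-1,0.15,0.18,0.8,0,0,-0.06,-1,0,0,0.8,0,0,0,-1,0,0,0.8,0,0,0,-1,0,0,0.8,0,0,0,-1,0,0,0.3,0,0,0,-1,0,0,0,0,0,0,-1])

```text
time: 2.95
tool_pos: [431.4, 81.9, 68.7]
tcp_rot: [3.14, 0.015, 2.929]
contact_force: [-0.5, 0.1, -0.2]
grip_width: 91.9
```

```bash
python3 -c "
from h import *
go([426,80.2,63.5])
o=get_obs(); im=capture('wrist'); cv2.imwrite('pics/w2.png',im[:,:,::-1])
"
```

```text
t 2.95 pos [431.4  81.9  68.7] rpy [3.14  0.015 2.929] F [-0.5  0.1 -0.2] w 91.9
shift units [ 0.25 -0.14  0.26] turn units [0.03 0.21 0.03]
```

View pics/w2.png

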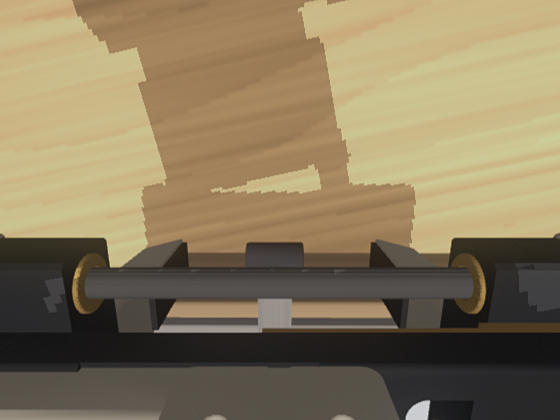

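step_arm(moves=[0.25,-0.06,0.25,0,0.2,0,-1,0,-0.04,0,0,0,0,1,0,0,0,0,0,0,1,0,0,0,0,0,0,1,0,0,0,0,0,0,1,0,0,0,0,0,0,1,0,0,0,0,0,0,1])

```text
time: 3.58
tool_pos: [428.7, 81.0, 67.8]
tcp_rot: [3.138, 0.007, 2.929]
contact_force: [0.7, 0.3, 0.4]
grip_width: 56.3
```

```bash
python3 -c "
from h import *
go([426,80.2,63.5])
o=get_obs(); im=capture('wrist'); cv2.imwrite('pics/w3.png',im[:,:,::-1])
"
```

```text
t 3.58 pos [428.7  81.   67.8] rpy [3.138 0.007 2.929] F [0.7 0.3 0.4] w 56.3
shift units [ 0.12 -0.07  0.21] turn units [0.06 0.1  0.03]
```

View pics/w3.png

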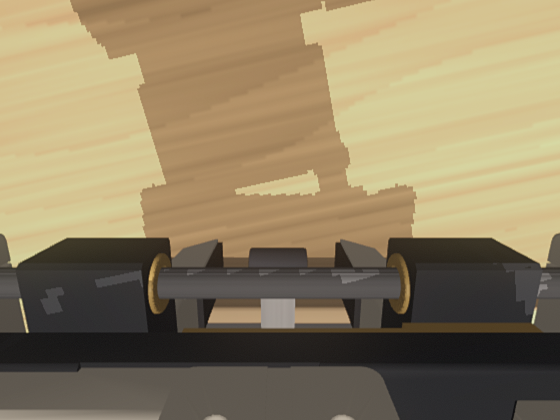

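step_arm(moves=[0.2,0,0.25,0,0.1,0,1,0.1,0,0.15,0,0,0,1,0,0,0,0,0,0,1,0,0,0,0,0,0,1,0,0,0,0,0,0,1,0,0,0,0,0,0,1,0,0,0,0,0,0,1,0,0,0,0,0,0,1])

```text
time: 4.3
tool_pos: [422.0, 82.0, 58.9]
tcp_rot: [3.139, -0.001, 2.93]
contact_force: [-0.6, -1.6, -0.0]
grip_width: 25.6
```

```bash
python3 -c "
from h import *
go([426,80.2,63.5])
"
```

```text
t 4.3 pos [422.   82.   58.9] rpy [ 3.139e+00 -1.000e-03  2.930e+00] F [-0.6 -1.6 -0. ] w 25.6
shift units [-0.21 -0.05 -0.23] turn units [ 0.04 -0.01  0.04]
```

Gripped at 25.6 mm wide, which matches the barrel. Now I'll swing it along the arc.

step_arm(moves=[-0.02,0,-0.5,0,0,0,1,-0.06,0,-0.5,0,0,0,1,-0.1,0,-0.49,0,0,0,1,-0.14,0,-0.48,0,0,0,1])

```text
time: 4.63
tool_pos: [427.8, 80.7, 97.3]
tcp_rot: [3.139, -0.004, 2.929]
contact_force: [2.7, -1.2, -3.4]
grip_width: 25.7
```

```bash
cat >> h.py <<'E'
g0=np.array([422.,82.0,58.9])
def arc(amp=0.6,n=6,bx=4.,bz=4.):
    # hinge centre in gripper path coords
    o=get_obs(); p=o['tool_pos']+[0,0,19]
    H=m+52*u+30*d; H[2]=82.5
    a=-(u@(p-H)); z=p[2]-H[2]; th=np.arctan2(z,a)
    print("theta",th.round(3),"r",np.hypot(a,z).round(1),"lat y",(d@(p-H)).round(1),"F",o['contact_force'].round(1),"M",o['moment'].round(2),"w",o['grip_width'].round(1),"yaw",o['tcp_rot'].round(3),"t",round(o['time'],2))
    for i in range(n):
        t=th+(i+.5)*amp*20/124
        print(round(-amp*np.sin(t),2),0,round(-amp*np.cos(t),2))
E
python3 -c "
from h import *
arc()"
```

```text
Traceback (most recent call last):
  File "h.py", line 28, in arc
    print("theta",th.round(3),"r",np.hypot(a,z).round(1),"lat y",(d@(p-H)).round(1),"F",o['contact_force'].round(1),"M",o['moment'].round(2),"w",o['grip_width'].round(1),"yaw",o['tcp_rot'].round(3),"t",round(o['time'],2))
                                                                                                                                                 ^^^^^^^^^^^^^^^^^^^^^
AttributeError: 'float' object has no attribute 'round'
```

```bash
sed -i "s/o\['grip_width'\].round(1),\"yaw\"/round(o['grip_width'],1),\"yaw\"/" h.py
python3 -c "
from h import *
arc()"
```

```text
theta 0.267 r 128.0 lat y -2.0 F [ 2.7 -1.2 -3.4] M [-0.02 -0.21 -0.  ] w 25.7 yaw [ 3.139 -0.004  2.929] t 4.63
-0.19 0 -0.57
-0.24 0 -0.55
-0.29 0 -0.52
-0.34 0 -0.49
-0.39 0 -0.46
-0.43 0 -0.42
```

step_arm(moves=[-0.19,0,-0.57,0,0,0,1,-0.24,0,-0.55,0,0,0,1,-0.29,0,-0.52,0,0,0,1,-0.34,0,-0.49,0,0,0,1])

```text
time: 4.97
tool_pos: [450.5, 75.7, 140.6]
tcp_rot: [3.138, -0.002, 2.929]
contact_force: [6.2, -1.4, -8.4]
grip_width: 25.8
```

```bash
python3 -c "
from h import *
arc()"
```

```text
theta 0.656 r 126.4 lat y -2.0 F [ 6.2 -1.4 -8.4] M [-0.17 -0.67 -0.02] w 25.8 yaw [ 3.138e+00 -2.000e-03  2.929e+00] t 4.97
-0.39 0 -0.46
-0.43 0 -0.42
-0.47 0 -0.37
-0.5 0 -0.33
-0.53 0 -0.28
-0.56 0 -0.22
```

step_arm(moves=[-0.46,0,-0.42,0,0,0,1,-0.5,0,-0.38,0,0,0,1,-0.52,0,-0.33,0,0,0,1,-0.53,0,-0.28,0,0,0,1])

```text
time: 5.3
tool_pos: [485.1, 68.2, 168.8]
tcp_rot: [3.139, -0.017, 2.929]
contact_force: [-2.9, 0.7, 1.1]
grip_width: 25.6
```

```bash
python3 -c "
from h import *
arc()"
```

```text
theta 1.019 r 123.6 lat y -2.0 F [-2.9  0.7  1.1] M [0.09 0.69 0.  ] w 25.6 yaw [ 3.139 -0.017  2.929] t 5.3
-0.53 0 -0.29
-0.55 0 -0.24
-0.57 0 -0.18
-0.59 0 -0.13
-0.6 0 -0.07
-0.6 0 -0.01
```

step_arm(moves=[-0.53,0,-0.29,0,-0.05,0,1,-0.55,0,-0.24,0,-0.05,0,1,-0.57,0,-0.18,0,-0.05,0,1,-0.59,0,-0.13,0,0,0,1,-0.6,0,-0.07,0,0,0,1])

```text
time: 5.72
tool_pos: [537.5, 56.6, 184.3]
tcp_rot: [3.14, -0.021, 2.929]
contact_force: [-2.8, -0.3, 0.6]
grip_width: 25.5
```

```bash
python3 -c "
from h import *
arc()"
```

```text
theta 1.479 r 121.3 lat y -1.9 F [-2.8 -0.3  0.6] M [0.05 0.64 0.02] w 25.5 yaw [ 3.14  -0.021  2.929] t 5.72
-0.6 0 -0.03
-0.6 0 0.03
-0.59 0 0.09
-0.58 0 0.15
-0.56 0 0.2
-0.54 0 0.26
```

step_arm(moves=[-0.6,0,-0.03,0,-0.08,0,1,-0.6,0,0.03,0,-0.08,0,1,-0.59,0,0.09,0,-0.08,0,1,-0.58,0,0.15,0,-0.05,0,1,-0.56,0,0.2,0,0,0,1,-0.54,0,0.26,0,0,0,1])

```text
time: 6.22
tool_pos: [604.6, 42.0, 168.8]
tcp_rot: [3.141, -0.009, 2.928]
contact_force: [-1.8, -0.3, 2.5]
grip_width: 25.4
```

```bash
python3 -c "
from h import *
arc()"
```

```text
theta 2.072 r 120.0 lat y -1.9 F [-1.8 -0.3  2.5] M [-0.03  0.5   0.02] w 25.4 yaw [ 3.141 -0.009  2.928] t 6.22
-0.51 0 0.31
-0.48 0 0.36
-0.44 0 0.41
-0.4 0 0.45
-0.36 0 0.48
-0.31 0 0.52
```

step_arm(moves=[-0.5,0,0.28,0,0,0,1,-0.46,0,0.33,0,0,0,1,-0.3,0,0.26,0,0,0,1,0,0,0,0,0,0,1])

```text
time: 6.55
tool_pos: [631.5, 36.1, 148.3]
tcp_rot: [3.14, -0.011, 2.927]
contact_force: [0.3, -0.4, 2.8]
grip_width: 25.8
```

```bash
python3 -c "
from h import *
arc()
im=capture('side'); cv2.imwrite('pics/s3.png',im[:,:,::-1])"
```

```text
theta 2.358 r 120.2 lat y -1.8 F [ 0.3 -0.4  2.8] M [-0.01  0.14 -0.03] w 25.8 yaw [ 3.14  -0.011  2.927] t 6.55
-0.4 0 0.45
-0.36 0 0.48
-0.31 0 0.51
-0.26 0 0.54
-0.2 0 0.56
-0.15 0 0.58
```

View pics/s3.png

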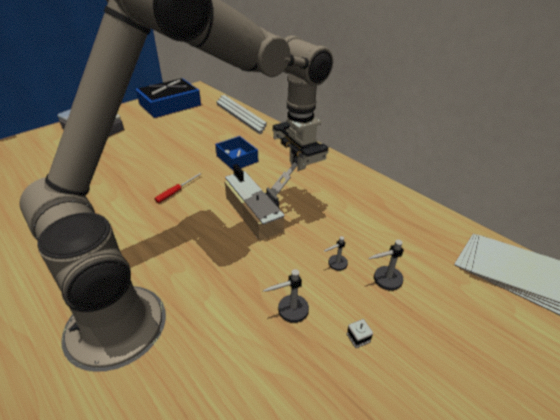

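The hasp is past upright, at about 2.36 rad. I'll release it here and retract upward.

step_arm(moves=[0,0,0,0,0,0,-1,0,0,0,0,0,0,-1,0,0,0,0,0,0,-1,0,0,0,0,0,0,-1,0,0,0,0,0,0,-1])

```text
time: 7.02
tool_pos: [630.0, 37.0, 149.0]
tcp_rot: [3.14, -0.012, 2.928]
contact_force: [0.6, 0.2, -0.2]
grip_width: 54.3
```

step_arm(moves=[0,0,-0.6,0,0,0,-1,0,0,-0.8,0,0,0,-1,0,0,-0.8,0,0,0,-1,0,0,-0.8,0,0,0,-1,0,0,-0.8,0,0,0,-1])

```text
time: 7.43
tool_pos: [627.7, 37.4, 223.7]
tcp_rot: [3.142, -0.021, 2.929]
contact_force: [-0.6, 1.2, -0.1]
grip_width: 87.5
```

```bash
python3 -c "
from h import *
g=m-100*d; g[2]=180
go(g)
im=capture('side'); cv2.imwrite('pics/s4.png',im[:,:,::-1])
c=cv2.resize(im[100:300,180:400,::-1],None,fx=3.5,fy=3);cv2.imwrite('pics/s4c.png',c)"
```

```text
t 7.43 pos [627.7  37.4 223.7] rpy [ 3.142 -0.021  2.929] F [-0.6  1.2 -0.1] w 87.5
shift units [6.6  6.4  2.33] turn units [ 0.   -0.31  0.03]
```

View pics/s4c.png

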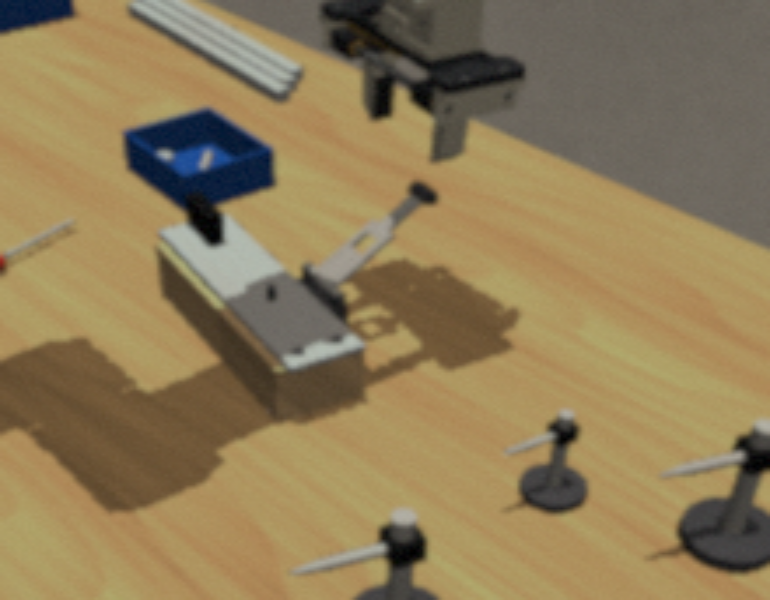

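The hasp lies back open, off the pin. Moving to above the grip block.

step_arm(moves=[0.8,0.8,0,0,-0.1,0,-1,0.8,0.8,0,0,-0.1,0,-1,0.8,0.8,0,0,-0.1,0,-1,0.8,0.8,0,0,0,0,-1,0.8,0.8,0.3,0,0,0,-1,0.8,0.8,0.5,0,0,0,-1,0.8,0.8,0.5,0,0,0,-1,0.5,0.4,0.5,0,0,0,-1])

```text
time: 8.15
tool_pos: [534.6, 183.2, 191.9]
tcp_rot: [3.138, 0.018, 2.923]
contact_force: [-0.1, 0.2, -0.8]
grip_width: 91.8
```

step_arm(moves=[0,0,0,0,0,0,-1])

```text
time: 8.23
tool_pos: [531.8, 184.9, 189.9]
tcp_rot: [3.139, 0.014, 2.926]
contact_force: [0.0, -0.2, -1.4]
grip_width: 91.6
```

```bash
python3 -c "
from h import *
g=m-100*d; g[2]=82
go(g)
o=get_obs(); im=capture('wrist'); cv2.imwrite('pics/w5.png',im[:,:,::-1])
c=cam('wrist',o)
for a in (75,125):
  for l in (-8,8): 
    P=m-a*d+l*u; P[2]=118; print(a,l,proj(c,P).round(0))
im=capture('top'); cv2.imwrite('pics/t5.png',im[:,:,::-1])
c=cv2.resize(im[160:280,190:430,::-1],None,fx=3.3,fy=3.3);cv2.imwrite('pics/t5c.png',c)
"
```

```text
t 8.23 pos [531.8 184.9 189.9] rpy [3.139 0.014 2.926] F [ 0.  -0.2 -1.4] w 91.6
shift units [0.48 0.18 5.39] turn units [ 0.04  0.2  -0.02]
75 -8 [249. 198.]
75 8 [249. 220.]
125 -8 [320. 198.]
125 8 [319. 220.]
```

View pics/w5.png

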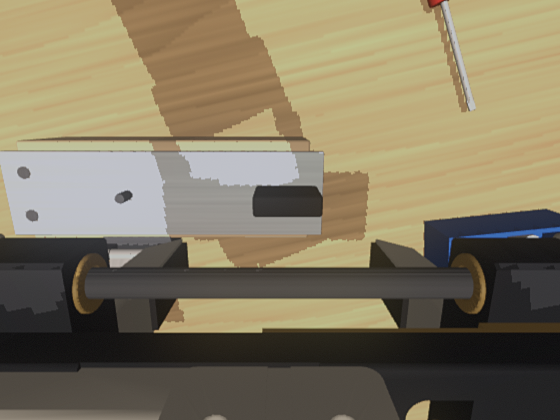

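View pics/t5c.png

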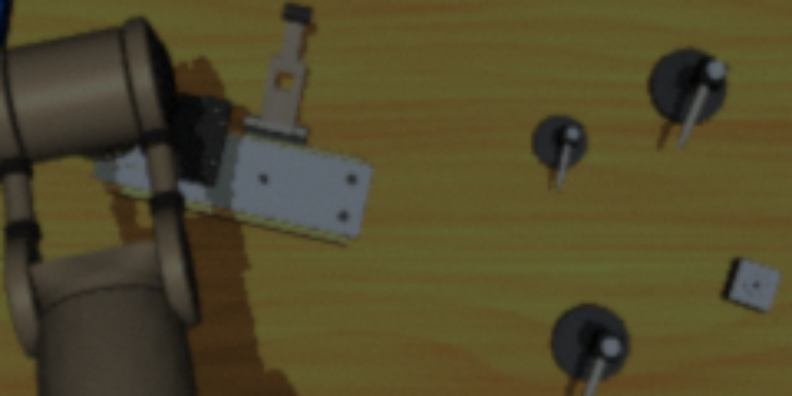

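The plate, block and screwdriver are undisturbed, and the plate edges lie level in the wrist view (rows 152 and 235), so the yaw is aligned. The block spans columns 253–322, within about 3 px of prediction. I'll descend on the block.

step_arm(moves=[0.3,0.15,0.8,0,0.1,0,-1,0.15,0.15,0.8,0,0.1,0,-1,0,0,0.8,0,0,0,-1,0,0,0.8,0,0,0,-1,0,0,0.8,0,0,0,-1,0,0,0.4,0,0,0,-1,0,0,0,0,0,0,-1])

```text
time: 8.92
tool_pos: [537.9, 185.4, 106.5]
tcp_rot: [3.134, 0.019, 2.917]
contact_force: [0.4, -0.2, -0.2]
grip_width: 91.7
```

```bash
python3 -c "
from h import *
go([523.2,192.4,83])"
```

```text
t 8.92 pos [537.9 185.4 106.5] rpy [3.134 0.019 2.917] F [ 0.4 -0.2 -0.2] w 91.7
shift units [0.82 0.17 1.16] turn units [ 0.11  0.27 -0.14]
```

step_arm(moves=[0.5,0.12,0.4,0.05,0.15,-0.08,-1,0.5,0.1,0.4,0.05,0.1,-0.05,-1,0.2,0,0.25,0,0,0,-1,0,0,0,0,0,0,-1])

```text
time: 9.25
tool_pos: [516.1, 194.6, 85.7]
tcp_rot: [3.14, 0.004, 2.925]
contact_force: [0.3, 0.5, 0.2]
grip_width: 92.0
```

```bash
python3 -c "
from h import *
go([523.2,192.4,83])"
```

```text
t 9.25 pos [516.1 194.6  85.7] rpy [3.14  0.004 2.925] F [0.3 0.5 0.2] w 92.0
shift units [-0.37 -0.03  0.14] turn units [ 0.02  0.05 -0.03]
```

step_arm(moves=[-0.25,-0.03,0.05,0,0.05,-0.03,-1,0,0,0,0,0,0,-1,0,0,0,0,0,0,-1])

```text
time: 9.5
tool_pos: [521.3, 193.6, 85.6]
tcp_rot: [3.14, 0.001, 2.929]
contact_force: [0.6, -0.6, 0.3]
grip_width: 91.8
```

```bash
python3 -c "
from h import *
go([523.2,192.4,83])"
```

```text
t 9.5 pos [521.3 193.6  85.6] rpy [3.140e+00 1.000e-03 2.929e+00] F [ 0.6 -0.6  0.3] w 91.8
shift units [-0.1  -0.04  0.13] turn units [0.03 0.02 0.03]
```

step_arm(moves=[-0.07,-0.02,0.08,0,0,0.02,1,0,0,0,0,0,0,1,0,0,0,0,0,0,1,0,0,0,0,0,0,1,0,0,0,0,0,0,1,0,0,0,0,0,0,1,0,0,0,0,0,0,1,0,0,0,0,0,0,1])

```text
time: 10.17
tool_pos: [524.1, 192.7, 85.0]
tcp_rot: [3.139, 0.004, 2.927]
contact_force: [0.4, 0.6, 0.1]
grip_width: 49.7
```

```bash
python3 -c "
from h import *
go([523.2,192.4,83])
o=get_obs(); im=capture('wrist'); cv2.imwrite('pics/w6.png',im[:,:,::-1])
"
```

```text
t 10.17 pos [524.1 192.7  85. ] rpy [3.139 0.004 2.927] F [0.4 0.6 0.1] w 49.7
shift units [ 0.04 -0.03  0.1 ] turn units [0.04 0.05 0.  ]
```

View pics/w6.png

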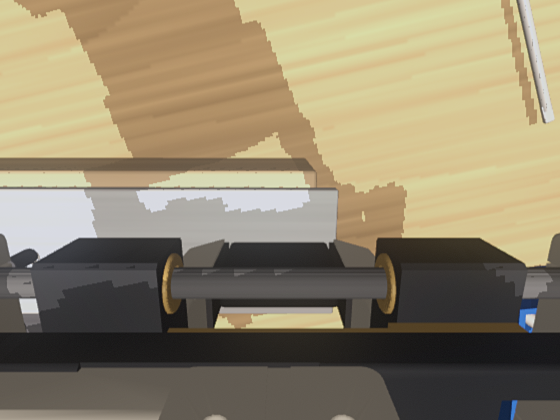

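Gripped at 49.7 mm wide. I'll slide gently and watch z and lateral drift.

step_arm(moves=[0,-0.3,0,0,0,0,1,0,-0.3,0,0,0,0,1,0,-0.3,0,0,0,0,1])

```text
time: 10.47
tool_pos: [520.5, 176.0, 85.3]
tcp_rot: [3.136, 0.005, 2.929]
contact_force: [0.8, 3.2, 0.3]
grip_width: 49.9
```

```bash
cat >> h.py <<'E'
p0=np.array([524.1,192.7,85.0])
def sl():
    o=get_obs(); v=o['tool_pos']-p0
    print("t",round(o['time'],2),"s",round(d@v,1),"lat",round(u@v,1),"z",round(v[2],1),"F",o['contact_force'].round(1),"M",o['moment'].round(2),"w",round(o['grip_width'],1))
    go(p0+175*d)
E
python3 -c "
from h import *
sl()"
```

```text
t 10.47 s 17.1 lat 0.1 z 0.3 F [0.8 3.2 0.3] M [ 0.03  0.11 -0.06] w 49.9
t 10.47 pos [520.5 176.   85.3] rpy [3.136 0.005 2.929] F [0.8 3.2 0.3] w 49.9
shift units [ 0.02 -7.89 -0.03] turn units [0.07 0.07 0.03]
```

step_arm(moves=[0,-0.4,0.02,0.03,0.03,0.01,1,0,-0.4,0.02,0.03,0.03,0,1,0,-0.4,0.02,0,0,0,1,0,-0.4,0.02,0,0,0,1])

```text
time: 10.8
tool_pos: [514.5, 142.8, 85.0]
tcp_rot: [3.137, 0.005, 2.928]
contact_force: [0.9, 5.9, 4.0]
grip_width: 49.7
```

```bash
python3 -c "
from h import *
sl()"
```

```text
t 10.8 s 50.8 lat 1.3 z -0.0 F [0.9 5.9 4. ] M [ 0.25  0.03 -0.05] w 49.7
t 10.8 pos [514.5 142.8  85. ] rpy [3.137 0.005 2.928] F [0.9 5.9 4. ] w 49.7
shift units [ 0.07 -6.21 -0.03] turn units [0.06 0.07 0.01]
```

step_arm(moves=[0.04,-0.4,0,0.04,0.02,0,1,0.04,-0.4,0,0.04,0.02,0,1,0.03,-0.4,0.01,0.03,0.02,0,1,0.02,-0.4,0.01,0,0,0,1])

```text
time: 11.13
tool_pos: [505.0, 108.6, 85.0]
tcp_rot: [-3.14, 0.002, 2.925]
contact_force: [0.9, 2.0, 1.2]
grip_width: 49.4
```

```bash
python3 -c "
from h import *
sl()"
```

```text
t 11.13 s 86.3 lat -0.7 z -0.0 F [0.9 2.  1.2] M [ 1.21 -0.45  0.12] w 49.4
t 11.13 pos [505.  108.6  85. ] rpy [-3.140e+00  2.000e-03  2.925e+00] F [0.9 2.  1.2] w 49.4
shift units [-0.04 -4.44  0.01] turn units [-0.02  0.03 -0.02]
```

step_arm(moves=[0,-0.35,0.01,-0.05,0,0,1,-0.02,-0.35,0.01,-0.02,0,-0.01,1,-0.01,-0.35,0.01,0,0,0,1])

```text
time: 11.38
tool_pos: [500.9, 85.9, 85.1]
tcp_rot: [3.137, 0.003, 2.926]
contact_force: [1.2, 5.8, 3.6]
grip_width: 49.9
```

```bash
python3 -c "
from h import *
sl()"
```

```text
t 11.38 s 109.3 lat 0.1 z 0.1 F [1.2 5.8 3.6] M [ 0.57 -0.1   0.06] w 49.9
t 11.38 pos [500.9  85.9  85.1] rpy [3.137e+00 3.000e-03 2.926e+00] F [1.2 5.8 3.6] w 49.9
shift units [ 0.   -3.28 -0.01] turn units [ 0.06  0.05 -0.02]
```

step_arm(moves=[0,-0.35,0.01,0.02,0.02,0,1,0,-0.35,0.01,0.02,0,-0.01,1,0,-0.35,0.01,0,0,0,1,0,-0.25,0.01,0,0,0,1])

```text
time: 11.72
tool_pos: [495.1, 57.7, 84.9]
tcp_rot: [3.139, 0.003, 2.927]
contact_force: [1.0, 6.1, 3.7]
grip_width: 49.8
```

step_arm(moves=[0,0,0,0,0,0,1])

```text
time: 11.8
tool_pos: [494.8, 56.7, 84.9]
tcp_rot: [3.139, 0.003, 2.926]
contact_force: [1.1, 2.8, 0.3]
grip_width: 49.8
```

```bash
python3 -c "
from h import *
sl()
for n in ('top','side'):
  im=capture(n); cv2.imwrite('pics/%s7.png'%n,im[:,:,::-1])
  r=(300,170) if n=='top' else (230,170)
  c=cv2.resize(im[r[1]:r[1]+75,r[0]:r[0]+100,::-1],None,fx=8,fy=8,interpolation=cv2.INTER_CUBIC) if n=='top' else cv2.resize(im[170:290,230:370,::-1],None,fx=5,fy=5,interpolation=cv2.INTER_CUBIC)
  cv2.imwrite('pics/%s7c.png'%n,cv2.convertScaleAbs(c,alpha=1.6,beta=10))
"
```

```text
t 11.8 s 139.2 lat 0.4 z -0.1 F [1.1 2.8 0.3] M [ 0.65 -0.34  0.1 ] w 49.8
t 11.8 pos [494.8  56.7  84.9] rpy [3.139e+00 3.000e-03 2.926e+00] F [1.1 2.8 0.3] w 49.8
shift units [ 0.02 -1.79 -0.01] turn units [ 0.03  0.04 -0.01]
```

View pics/top7c.png

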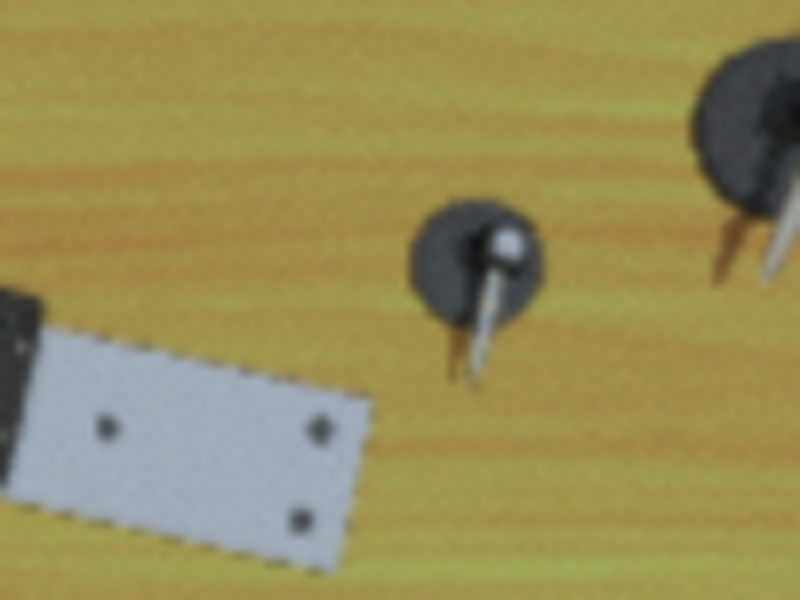

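View pics/side7c.png

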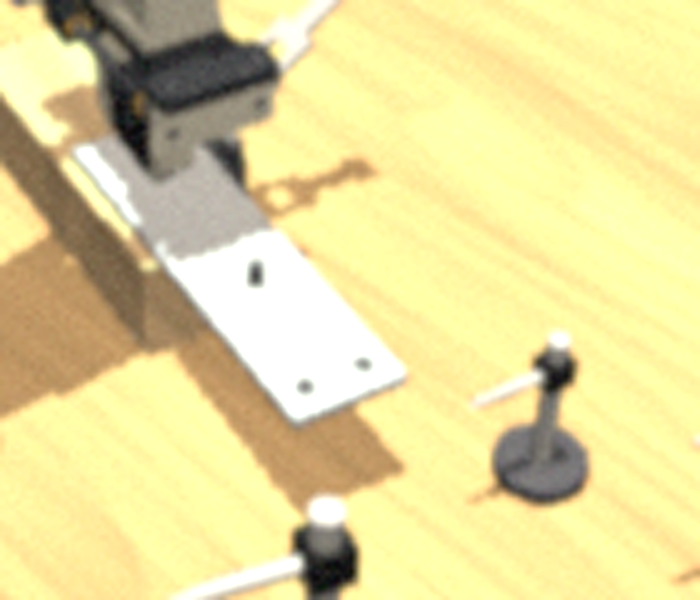

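Run:
```python
from h import *
c=cam("top");s=cam("side")
def un(p,k,o): return [(p[0]+.5)/k-.5+o[0],(p[1]+.5)/k-.5+o[1]]
T=lambda p:onplane(c,un(p,8,(300,170)),78)
S=lambda p:onplane(s,un(p,5,(230,170)),78)
for n,a,b,tip in (("top",T((373,398)),T((334,572)),T((474,386))),("side",S((407,374)),S((297,422)),S((474,403)))):
    e=(a+b)/2; print(n,"width",np.linalg.norm(a-b).round(1),"end s",(d@(e-m)).round(1),"skew",((d@(a-b))/70).round(3),"tip s",(d@(tip-m)).round(1),"remaining",(d@(tip-e)).round(1))
a=T((45,325));b=T((373,398));v=b-a; print("edge yaw err",(u@v/np.linalg.norm(v)).round(3))
```

```text
top width 69.9 end s 267.6 skew 0.01 tip s 305.6 remaining 38.0
side width 68.4 end s 268.6 skew -0.017 tip s 302.9 remaining 34.3
edge yaw err -0.002
```

About 36 mm remains (top view says 38, side 34). I'll advance about 28 mm and re-measure.

step_arm(moves=[0.02,-0.35,0,0,0,0,1,0,-0.35,0.01,0,0,0,1,0,-0.35,0.01,0,0,0,1,0,-0.2,0.01,0,0,0,1,0,0,0,0,0,0,1])

```text
time: 12.32
tool_pos: [489.4, 32.7, 85.1]
tcp_rot: [3.136, 0.005, 2.927]
contact_force: [1.8, 2.3, 0.4]
grip_width: 50.0
```

```bash
python3 -c "
from h import *
sl()
for n in ('top','side'):
  im=capture(n); cv2.imwrite('pics/%s8.png'%n,im[:,:,::-1])
  x,y=(325,195) if n=='top' else (285,225)
  c=cv2.resize(im[y:y+45,x:x+60,::-1],None,fx=13,fy=13,interpolation=cv2.INTER_CUBIC)
  cv2.imwrite('pics/%s8c.png'%n,cv2.convertScaleAbs(c,alpha=1.5 if n=='top' else 1.1,beta=10))
"
```

```text
t 12.32 s 163.7 lat 0.2 z 0.1 F [1.8 2.3 0.4] M [ 0.57 -0.26  0.05] w 50.0
t 12.32 pos [489.4  32.7  85.1] rpy [3.136 0.005 2.927] F [1.8 2.3 0.4] w 50.0
shift units [ 0.01 -0.56  0.  ] turn units [0.07 0.06 0.01]
```

View pics/top8c.png

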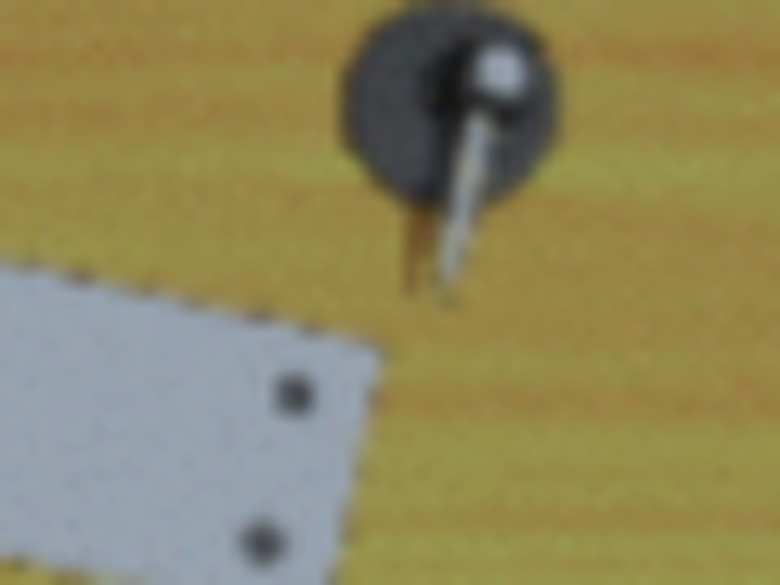

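View pics/side8c.png

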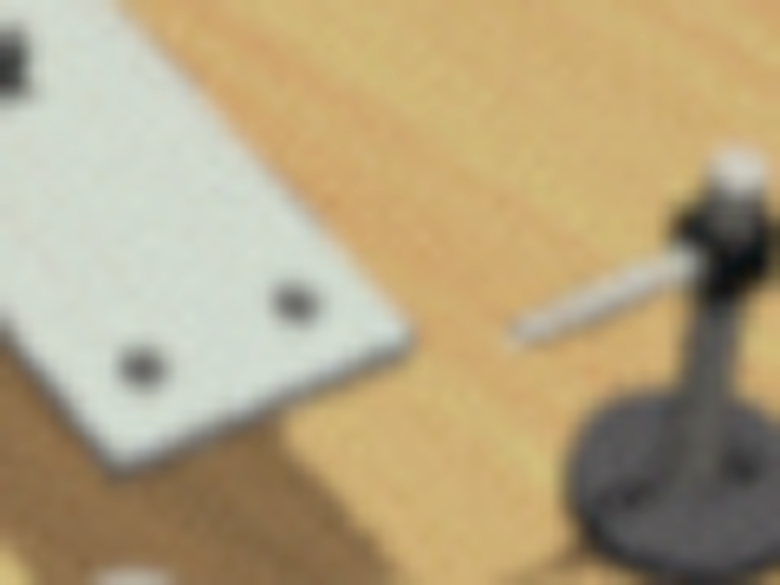

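Run:
```python
from h import *
c=cam("top");s=cam("side")
def un(p,k,o): return [(p[0]+.5)/k-.5+o[0],(p[1]+.5)/k-.5+o[1]]
T=lambda p:onplane(c,un(p,13,(325,195)),78)
S=lambda p:onplane(s,un(p,13,(285,225)),78)
a=T((385,352));a2=T((334,572));t=T((443,297));t0=T((487,115)); print("top",d@(t-a),d@(t-a2),"lat gap",u@(t-a),"end",d@(a-m),"tip",d@(t-m),"spike skew",np.array([d@(t-t0),u@(t-t0)]))
a=S((413,336));b=S((120,465));t=S((508,336));t0=S((690,255)); print("side",d@(t-a),d@(t-b),np.linalg.norm(a-b),"lat",u@(t-a),"end",d@(a-m),d@(b-m),"tip",d@(t-m),np.array([d@(t-t0),u@(t-t0)]))
```

```text
top 10.907304592572638 11.899152622215189 lat gap 16.03431387023966 end 293.82369030706343 tip 304.7309948996361 spike skew [ -1.27321336 -45.45133626]
side 9.368814807588072 8.6325164894833 69.09484421435073 lat 16.45558837157455 end 293.1205334300678 293.85683174817257 tip 302.48934823765586 [  0.51230524 -45.39270857]
```

Remaining is about 10.3 mm (top view 11.2, side 9.1). Final small move.

step_arm(moves=[0,-0.2,0.01,0.02,0.02,0,1,0,-0.2,0.01,0,0,0,1,0,0,0,0,0,0,1,0,0,0,0,0,0,1])

```text
time: 12.75
tool_pos: [488.1, 25.7, 85.0]
tcp_rot: [3.137, 0.004, 2.928]
contact_force: [1.1, 3.8, 2.7]
grip_width: 49.8
```

```bash
python3 -c "
from h import *
sl()"
```

```text
t 12.75 s 170.8 lat 0.4 z 0.0 F [1.1 3.8 2.7] M [ 0.76 -0.28  0.01] w 49.8
t 12.75 pos [488.1  25.7  85. ] rpy [3.137 0.004 2.928] F [1.1 3.8 2.7] w 49.8
shift units [ 0.02 -0.21  0.  ] turn units [0.06 0.05 0.02]
```

step_arm(moves=[0.01,-0.22,0.005,0.01,0,0,1,0,0,0,0,0,0,1,0,0,0,0,0,0,1])

```text
time: 13.0
tool_pos: [487.0, 21.8, 85.0]
tcp_rot: [3.138, 0.004, 2.929]
contact_force: [1.2, 2.6, 3.3]
grip_width: 50.1
```

```bash
python3 -c "
from h import *
sl()
for n in ('top','side'):
  im=capture(n); cv2.imwrite('pics/%s9.png'%n,im[:,:,::-1])
  x,y=(325,195) if n=='top' else (285,225)
  c=cv2.resize(im[y:y+45,x:x+60,::-1],None,fx=13,fy=13,interpolation=cv2.INTER_CUBIC)
  cv2.imwrite('pics/%s9c.png'%n,cv2.convertScaleAbs(c,alpha=1.5 if n=='top' else 1.1,beta=10))
"
```

```text
t 13.0 s 174.9 lat 0.2 z -0.0 F [1.2 2.6 3.3] M [ 0.72 -0.24  0.02] w 50.1
t 13.0 pos [487.   21.8  85. ] rpy [3.138 0.004 2.929] F [1.2 2.6 3.3] w 50.1
shift units [ 0.01 -0.01 -0.  ] turn units [0.05 0.05 0.03]
```

View pics/top9c.png

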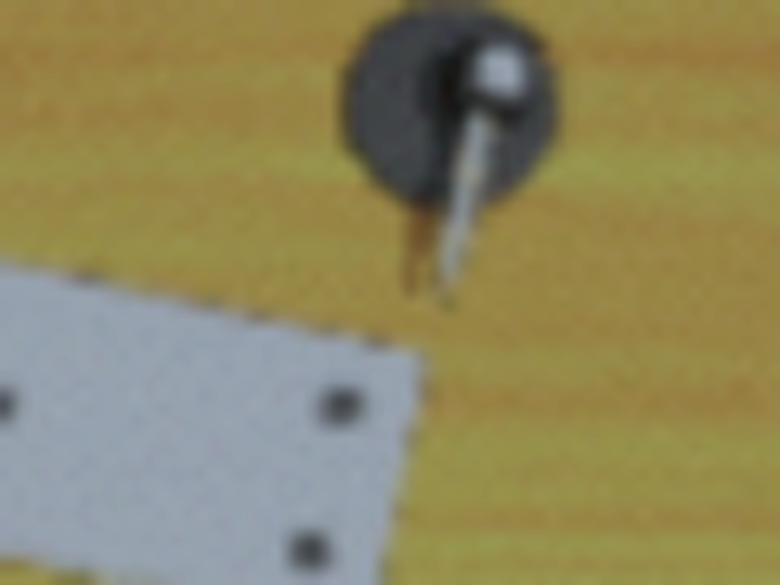

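View pics/side9c.png

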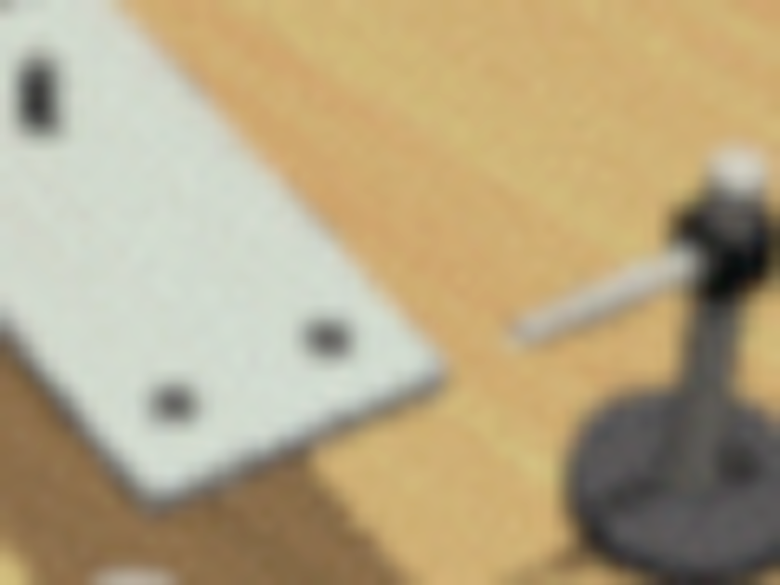

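View pics/side9.png

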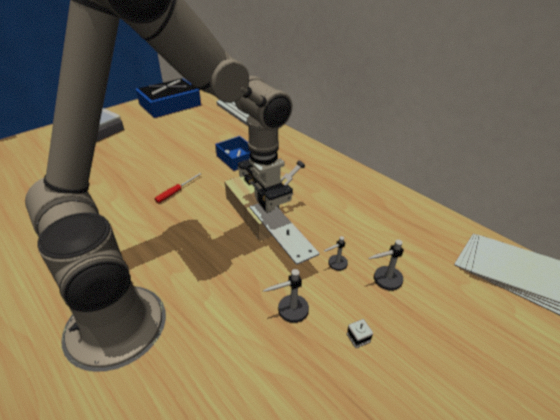

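Run:
```python
from h import *
c=cam("top");s=cam("side")
def un(p,k,o): return [(p[0]+.5)/k-.5+o[0],(p[1]+.5)/k-.5+o[1]]
T=lambda p:onplane(c,un(p,13,(325,195)),78)
S=lambda p:onplane(s,un(p,13,(285,225)),78)
a=T((427,355));a2=T((379,578));t=T((443,297)); print("top",d@(t-a),d@(t-a2),"end",d@(a-m))
a=S((444,372));b=S((152,502));t=S((508,336)); print("side",d@(t-a),d@(t-b))
# objective subpixel: half-level crossing of plate end along scan lines in the top view, tip/spike axis too
im=cv2.imread("pics/top9.png").astype(float)
al=lambda P:proj(c,P)
for l in (-25,-15,5,15,25):
    ss=np.arange(285,320,.25); v=[]
    for q in ss:
        p=al(m+q*d+l*u); v.append(cv2.getRectSubPix(im[:,:,0].astype(np.float32),(1,1),tuple(map(float,p)))[0,0])
    v=np.array(v); h=(v[:20].mean()+v[-20:].mean())/2; print("end at lat",l,ss[np.argmax(v<h)])
for l in (55,60,65,70,75,80):
    ss=np.arange(290,320,.25); v=[]
    for q in ss:
        p=al(m+q*d+l*u); v.append(cv2.getRectSubPix(im[:,:,0].astype(np.float32),(1,1),tuple(map(float,p)))[0,0])
    v=np.array(v)-np.median(v); v[v<v.max()/2]=0; print("spike at lat",l,(v@ss/v.sum()).round(2))
```

```text
top 0.8703039577340809 1.0320973618207807 end 303.86069094190196
side -1.8748647343811613 -2.611428781803218
end at lat -25 304.75
end at lat -15 306.25
end at lat 5 304.5
end at lat 15 305.5
end at lat 25 304.5
spike at lat 55 305.3
spike at lat 60 304.75
spike at lat 65 304.98
spike at lat 70 305.09
spike at lat 75 305.01
spike at lat 80 304.99
```

Run:
```python
from h import *
c=cam("side")
im=cv2.imread("pics/side9.png").astype(np.float32)[:,:,0]
g=lambda P:cv2.getRectSubPix(im,(1,1),tuple(map(float,proj(c,P))))[0,0]
for l in (-25,-15,5,15,25):
    ss=np.arange(285,325,.25); v=np.array([g(m+q*d+l*u) for q in ss]); h=(v[:20].mean()+v[-20:].mean())/2; print("end",l,ss[np.argmax(v<h)])
for l in (55,60,65,70,75,80):
    ss=np.arange(288,318,.25); v=np.array([g(m+q*d+l*u) for q in ss]); v=v-np.median(v); v[v<v.max()/2]=0; print("spike",l,(v@ss/v.sum()).round(2))
# flatness: long edge of plate in side view before/after
```

```text
end -25 306.25
end -15 306.0
end 5 303.5
end 15 285.0
end 25 304.0
spike 55 302.44
spike 60 302.16
spike 65 302.25
spike 70 302.23
spike 75 302.05
spike 80 302.0
```

The top scan puts the end at 305.0 ± 0.8 mm against the tip at 305.0. The side view puts the end about 2 mm over, which I attribute partly to the spike's lit upper flank shifting its apparent centre. z is unchanged and the grip is firm, so I'll do a last still check and hand in.

```bash
python3 -c "
from h import *
sl()
im=capture('side');cv2.imwrite('pics/s10.png',cv2.resize(im[130:290,200:380,::-1],None,fx=4,fy=3.7))
sl()
close_job()"
```

```text
t 13.1 s 174.9 lat 0.2 z -0.0 F [1.5 0.5 2.8] M [ 0.26 -0.18 -0.04] w 49.4
t 13.1 pos [487.   21.8  85. ] rpy [3.138 0.004 2.929] F [1.5 0.5 2.8] w 49.4
shift units [ 0.01 -0.01 -0.  ] turn units [0.05 0.05 0.03]
t 13.15 s 174.9 lat 0.2 z -0.0 F [-0.   0.9  4. ] M [ 0.19 -0.15 -0.02] w 50.0
t 13.15 pos [487.   21.8  85. ] rpy [3.138 0.004 2.929] F [-0.   0.9  4. ] w 50.0
shift units [ 0.01 -0.01 -0.  ] turn units [0.05 0.05 0.03]
the job is handed in; nothing more can be done
```

View pics/s10.png

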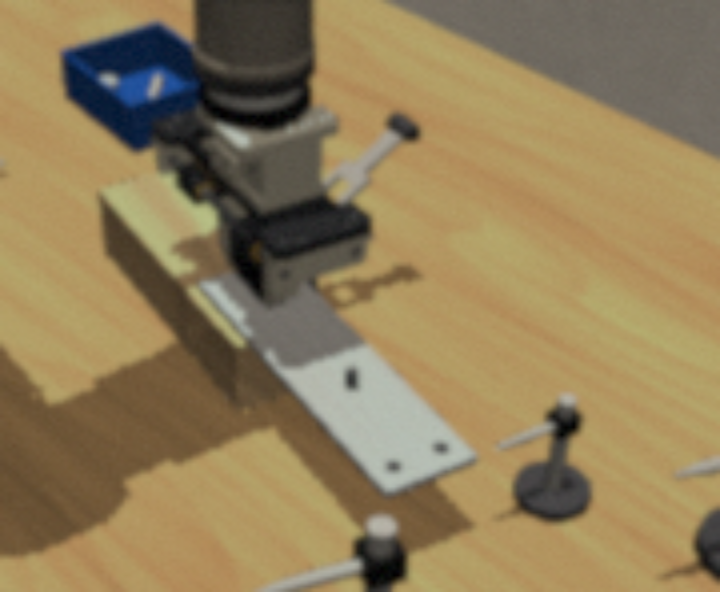

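I swung the hasp up off the catch pin and over until it lay back open. Then I gripped the plate's block and slid the plate about 175 mm along the riser, until its leading end was level with the smallest pointer's tip. I handed in at 13.15 s, with the gripper still closed on the block.

- **Flatness and straightness:** At the last check, TCP height had changed by less than 0.1 mm and sideways position by 0.2 mm since the grasp. Tool tilt and yaw had each changed by at most 0.002 rad. The highest contact force I read was about 10 N.
- **End against tip:** The two views disagree slightly. The top view shows the end level with the tip to within about 1 mm, while the side view shows it roughly 2–3 mm past. I trusted the top view, because in the side view the lit upper flank of the spike makes its position read low.
- **Bystanders:** I kept clear of the screwdriver, motor and basket throughout. They look unmoved in the late side view, but I did not measure them.

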